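# Swing the slide tray home in its dock and close the retaining bar

### The arm

A 7-joint arm with a two-finger parallel gripper is mounted at the origin on the work surface. World frame = base frame: x ahead of the robot, y to its left, z up, the work surface at z = 0. Lengths are in m, angles in rad, forces in N, time in s.
With the tool pointing down it reaches from about 0.425 to 0.95 m from the base axis. Payload 4.7 kg.
Tool frame: the origin (TCP) lies midway between the tips of the shut fingers; the grasp point (between the pads) lies env.pinch_z behind it (env.pinch_z is the distance from the TCP to the grasp point, in m); z points along the fingers, y is the line along which they close (so a half turn about z gives the same grasp; the last joint's range is limited). The gripper opens to 87 mm and grips with 3 to 60 N. Pads are 19 mm wide; open, the fingers measure 117 mm over their backs; the gripper's body (75 mm by 190 mm) begins 51 mm behind the grasp point.
Start: joints at [-1.282, 0.469, -0.049, 1.532, 0.024, 1.141, -0.082], TCP at [0.211, 0.641, 0.201] pointing down, gripper open.
Joint ranges: [-2.59, 2.59], [-0.33, 1.99], [-1.39, 1.29], [0.1, 2.45], [-1.04, 4.18], [0.21, 1.99], [-2.66, 2.66]. Speed limits (rad/s): [2.57, 2.57, 3.14, 3.14, 3.14, 3.14, 3.14].

### API

Orientations are given as a rotation vector (axis times angle).
In Python, from station import env gives the robot as it stands.
- The arm moves only by the shell command python3 -m creep 'ROWS' [FORCE]. ROWS is JSON, a list of rows, each a list of 7 numbers: the turn, a rotation vector about the tool's x, y, z in rad, then the shift along the tool's x, y, z in cm, then the finger opening in cm, from 0 to 8.7. A call has 1 to 10 rows; each row shifts and turns the commanded pose from where the row before left it, along the tool's axes as they then stand; what a row does not reach is not made up. A row lasts 1/8 s, in which the tool goes at most 62.5 mm and 10.7 degrees, less where a joint would pass 70% of its speed; a pose out of reach is approached as far as the arm can. A call is refused whole if a number of a shift passes 6.25 or a number of a turn 0.188, either way. A call with a gripper value outside its range is refused whole. The fingers move at their own pace and stop on an object; FORCE is the grip in N (left out, the last holds). Time passes only in rows, so rows that do not move let the fingers close. It gives the time, the measured TCP pose, the force, the opening and the grip force at its end, in the units of the state.
- env.sense(): the state, without advancing time (a new reading comes with each control period).
- env.camera(name): name is "side" or "top"; returns a dict with "pixels" (400x640x3 uint8, blue, green, red), "range_z" (400x640 float32, m along the optical axis (not along the pixel's ray), 0 where there is no reading), "K" (3x3 intrinsics, pixels), "R" (3x3) and "t" (3): a world point X has camera coordinates R X + t. Camera axes: x right, y down, z forward; pixel columns grow to the right and rows downward; lengths in m; the calibration is good to about 2 mm. A picture is of the moment at which its call begins.
- env.sign_off(): hands the job in; it is judged then, once.
Trained networks look in the newest picture that a camera, given by its name, has taken for a name from the list of things; names that differ only in an ending like _2 or _b are one class to them, and where a whole thing is asked for, a point or a joint stands for the part that bears it (a point fixed in the world has none). Each returns a list of dicts, best first, with "conf" (0 to 1); they miss things now and then, are a little off and sometimes report something else, mostly with a low value. They report only what shows in the picture. A call takes as long as a camera call. They do not tell look-alikes from the thing itself.
- env.silhouettes(camera, thing): "pixels" (400x640 bool, what is visible of it) and "centre" ([column, row] in pixels, amid what is visible of it).
The state is a dict: "time": time; "joint_positions": joint angles; "qvel": joint speeds; "joint_torque": joint torques, N m; "ee_pos": TCP position; "eef_rot": TCP orientation; "contact_force": force on the tool from outside, world axes, zero at the start; "wrist_torque": the same for the moment, N m; "grip_width": finger opening in m; "finger_force": force on a finger pad.
Only numpy, scipy, OpenCV 4.12 (cv2) and the standard library are available. Lean on these libraries where they do the work, as an engineer would, in place of code of your own. Each camera call takes 0.05 s, during which the arm holds its last target. There are 200 camera calls.

### The job

The white slide tray lies askew on the loading dock. First swing it home: push near its yellow square end so that it pivots about its round end, which stays in the corner of the dock and is never lifted, until its whole long side lies flush along the aluminium fence. Only then swing the orange retaining bar fully shut in front of the tray, and leave all the other things on the bench where they are.

Things in the scene. Friction and masses are not known exactly. Their poses are not given: they have to be found in the camera images.
- dock: Fixed dark steel plate 260 (x) x 310 (y) x 6 mm. Origin: centre of its underside, on the bench; z up. Aluminium fence along y, y = -65 to 150 mm, inner face (looks to -x) at x = 110 mm. End stop along x, x = 25 to 110 mm, inner face (looks to -y) at y = 135 mm. Both rise 28 mm above the plate; the tray's round end sits in their corner.
- corner (a point): The point on the plate's top face where the centre of the tray's round end lies when the tray is home: 44 mm from the fence and 44 mm from the stop; dock frame (66, 91, 6) mm.
- tray: Loose white slide tray, about 0.3 kg, 200 x 88 x 22 mm high. One end is a half round of radius 44 mm, the other square and yellow. Origin: underside, centre of the half round; x along its middle to the square end (at x = 156 mm); long sides at y = +44 and -44 mm; z up. Home: its x points along the dock's -y, side y = +44 along the fence. Starts 0.45 to 0.8 rad off, swung to the dock's -x side.
- square_end (a point): Middle of the tray's square yellow end face, 11 mm above the tray's underside.
- bar (a joint): Angle of the orange retaining bar about its upright hinge, rad. 0 = shut against its stop: the bar points along the dock's +y, 5 mm clear of a tray that is home. Grows as it opens, counter-clockwise from above; at 1.57 it points along the dock's -x; limit 1.8. Starts at 1.2 to 1.5, needs about 1 N at the tip, stays where left.
- bar_hinge (a point): On the bar's hinge axis, at half the bar's height; dock frame (11, -100, 21) mm. The bar is 12 mm thick, 140 mm long from here, and spans 12 to 30 mm above the bench; the steel hinge post is 22 mm in diameter, its top 36 mm above the bench.
- bar_tip (a point): End of the bar, 140 mm from the hinge axis, at half its height.
- petri: Bystander: closed petri dish with a red top, 60 mm in diameter, 13 mm high, standing on the dock's plate on the robot's side. Origin: centre of its underside.
- beaker: Bystander: empty glass beaker, 68 mm in diameter, 90 mm high, on the bench to the left of the dock. Origin: centre of its underside.
- reagent: Bystander: amber bottle with a blue cap, 64 mm in diameter, 150 mm high, on the bench to the right of the dock. Origin: centre of its underside.
- jar: Bystander: orange jar, 64 mm in diameter, 80 mm high. Origin: centre of its underside.
- goggles: Bystander: yellow goggles lying lenses up, 134 x 62 x 45 mm. Origin: centre of the underside.
Not all that is in view belongs to the job. There is more than one size of the tray; the job needs the middle-sized.

How it is judged:
On the way, in this order (a step that is already met when the one before it is completed fails the run):
1. the tray lies flush along the fence with its round end in the corner, the bar still open (over 0.6 rad) (angle between the x axis of tray and the y axis of dock, either way round below 0.05 rad and x of tray in the frame of dock above 0.058 m and y of tray in the frame of dock above 0.071 m and value of joint bar above 0.6 rad), for 0.2 s.
2. the bar is shut (under 0.06 rad) (value of joint bar below 0.06 rad), for 0.2 s.
At the end, for the whole second after the job is handed in: the tray lies flat on the plate, parallel to the fence within 0.05 rad, its round end within 8 mm of the fence and 20 mm of the stop; the bar is shut within 0.06 rad; everything is at rest (angle between the x axis of tray and the y axis of dock, either way round below 0.05 rad and x of tray in the frame of dock above 0.058 m and y of tray in the frame of dock above 0.071 m and value of joint bar below 0.06 rad and z of tray in the frame of dock below 0.01 m and angle between tray's own z axis and vertical below 0.05 rad and linear speed of tray below 0.01 m/s); the robot touches nothing.
It fails at once if the tray's round end leaves the corner (more than 35 mm from its home point) or is lifted more than 14 mm (horizontal distance between tray and corner above 0.035 m or z of tray in the frame of dock above 0.02 m).
It fails at once if a bystander is moved more than 25 mm (distance of any of petri, beaker, reagent, jar, goggles from where it was at the start of the episode above 0.025 m).
It also fails if it takes over 61 s, if anything falls off the work surface, if the arm or the gripper's body presses on something with over 40 N, if the wrist force passes 120 N, or if a joint passes its speed limit or range.

## Working session

There is one attempt and no reset: what is moved stays moved. The work goes in short steps, Python scripts to look and compute and a shell command to move; the robot and the scene stay as the last step left them, time stands still between calls to the robot, and variables do not carry over. Pictures are saved under pics/ and viewed, at most 10 in all, crops included, and the job is handed in when it is done.

```bash
ls; mkdir -p pics
cat > h.py <<'E'
import numpy as np, cv2
from station import env
from scipy.spatial.transform import Rotation as Ro
def world(c):
    K,R,t=c["K"],np.array(c["R"]),np.array(c["t"]); z=c["range_z"]
    v,u=np.mgrid[:400,:640]
    p=np.stack([(u-K[0][2])/K[0][0]*z,(v-K[1][2])/K[1][1]*z,z],-1)
    return (p-t)@R
E
python3 - <<'E'
from h import *
for n in("top","side"):
    c=env.camera(n); cv2.imwrite(f"pics/{n}0.png",c["pixels"]); W=world(c)
    np.save(n+"W.npy",W)
    for th in("tray","dock","bar","petri","beaker","reagent","jar","goggles"):
        for d in env.silhouettes(n,th):
            m=d["pixels"]&(c["range_z"]>0)
            print(n,th,round(d["conf"],2),np.round(d["centre"]),m.sum(),np.round(np.median(W[m],0),3) if m.any() else None)
s=env.sense(); print(s["ee_pos"],Ro.from_rotvec(s["eef_rot"]).as_matrix().round(2),env.pinch_z)
E
```

```text
pics
top tray 0.97 [227. 140.] 1110 [0.708 0.218 0.012]
top tray 0.89 [205. 298.] 4475 [0.271 0.256 0.022]
top tray 0.87 [315. 181.] 2352 [ 0.593 -0.033  0.024]
top dock 0.71 [351. 179.] 7402 [ 0.577 -0.114  0.006]
top dock 0.61 [317. 177.] 2253 [ 0.593 -0.033  0.024]
top bar 0.82 [364. 194.] 325 [ 0.552 -0.164  0.029]
top petri 0.78 [294. 223.] 383 [0.472 0.027 0.019]
top beaker 0.81 [245. 186.] 602 [0.576 0.156 0.038]
top reagent 0.71 [412. 142.] 769 [ 0.683 -0.284  0.1  ]
top jar 0.74 [134. 190.] 717 [0.551 0.43  0.076]
top goggles 0.76 [476. 223.] 976 [ 0.479 -0.471  0.045]
side tray 0.83 [333. 208.] 1432 [ 0.583 -0.049  0.025]
side tray 0.78 [206. 181.] 2060 [0.266 0.245 0.023]
side tray 0.61 [332. 158.] 441 [0.705 0.214 0.014]
side tray 0.42 [383. 346.] 1929 [ 0.471 -0.487  0.046]
side dock 0.8 [349. 229.] 5119 [ 0.579 -0.128  0.008]
side bar 0.92 [341. 238.] 392 [ 0.55  -0.168  0.029]
side bar 0.58 [335. 208.] 1387 [ 0.584 -0.048  0.025]
side petri 0.64 [292. 206.] 248 [0.468 0.019 0.02 ]
side beaker 0.63 [305. 168.] 570 [0.566 0.129 0.065]
side beaker 0.15 [346. 229.] 5385 [ 0.577 -0.127  0.008]
side reagent 0.56 [420. 240.] 1236 [ 0.679 -0.31   0.083]
side reagent 0.45 [382. 344.] 2005 [ 0.472 -0.484  0.046]
side jar 0.94 [271. 133.] 379 [0.547 0.423 0.052]
side jar 0.5 [379. 342.] 1981 [ 0.472 -0.484  0.046]
side goggles 0.68 [422. 240.] 1243 [ 0.679 -0.31   0.085]
side goggles 0.58 [383. 344.] 1956 [ 0.472 -0.486  0.046]
[0.21089135 0.64123019 0.2006901 ] [[-0.95  0.31 -0.  ]
 [ 0.31  0.95  0.  ]
 [ 0.    0.   -1.  ]] 0.0187
```

View pics/top0.png

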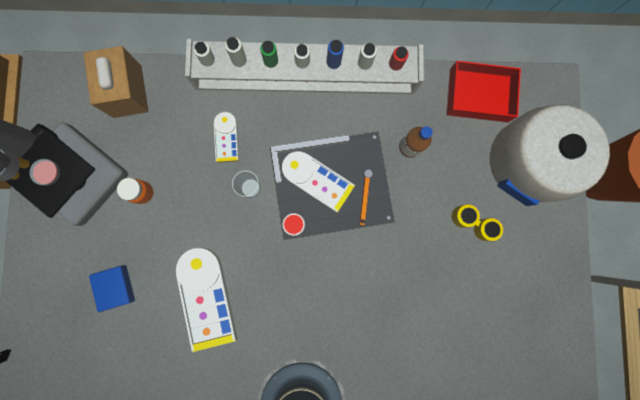

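View pics/side0.png

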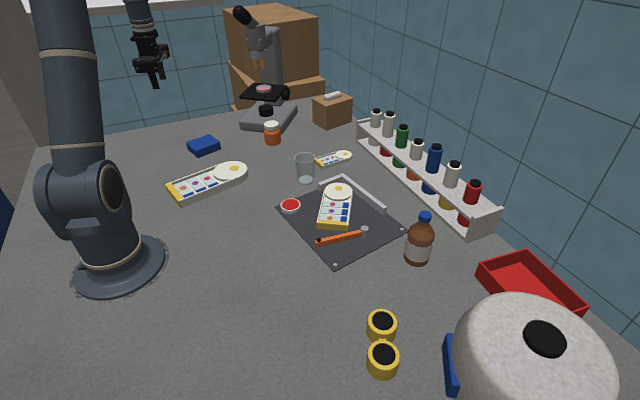

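The top picture shows three trays: a small one at (227,140), a large one at (205,298), and the middle-sized one on the dock at (315,181). I choose the one on the dock, with its round end at (294,164) and yellow end at (341,195). The bar runs from the hinge at (368,173) to its tip at (362,224), and the petri dish is at (293,224). Next I fit the dock, tray and bar poses and check the choice in a close crop.

Run:
```python
from h import *
c=env.camera("top"); W=world(c); img=c["pixels"]
def near(th,xy):
    L=[(np.linalg.norm(np.array(d["centre"])-xy),i,d) for i,d in enumerate(env.silhouettes("top",th))]
    return min(L)[2]["pixels"]
z=W[...,2]; roi=np.zeros(z.shape,bool); roi[120:250,255:405]=1
hsv=cv2.cvtColor(img,cv2.COLOR_BGR2HSV)
# plate: by depth height 3..9mm & dark
pl=near("dock",(351,179))|near("tray",(315,181))
pl&=(z<.012)
r=cv2.minAreaRect(W[pl][:,:2].astype(np.float32)); print("dock rect",r)
tm=near("tray",(315,181))&(abs(z-.028)<.006)
r2=cv2.minAreaRect(W[tm][:,:2].astype(np.float32)); print("tray",r2, cv2.boxPoints(r2).round(3).tolist())
print("corners",cv2.boxPoints(r).round(3).tolist())
f=roi&(abs(z-.034)<.005)&(hsv[...,1]<60)&~cv2.dilate(near("tray",(315,181)).astype(np.uint8),np.ones((5,5))).astype(bool)
P=W[f][:,:2]; print("fence",len(P))
yel=roi&(hsv[...,0]>22)&(hsv[...,0]<35)&(hsv[...,1]>150)
n,l,s,ce=cv2.connectedComponentsWithStats(yel.astype(np.uint8))
for i in range(1,n):
    if s[i,4]>8: print("yellow",ce[i],s[i,4],W[(l==i)].mean(0).round(4))
bm=near("bar",(364,194))&(abs(z-.03)<.006)
rb=cv2.minAreaRect(W[bm][:,:2].astype(np.float32)); print("bar",rb,cv2.boxPoints(rb).round(3).tolist())
post=roi&(abs(z-.036)<.006); 
pp=W[165:182,360:376].reshape(-1,3); q=pp[pp[:,2]>.0315]; print("post",len(q),q.mean(0) if len(q) else 0)
rf=cv2.minAreaRect(P.astype(np.float32)); print("fence rect",rf,cv2.boxPoints(rf).round(3).tolist())
crop=cv2.resize(img[115:255,250:425],None,fx=4,fy=4,interpolation=cv2.INTER_CUBIC); cv2.imwrite("pics/crop1.png",crop)
```

```text
dock rect ((0.5844781994819641, -0.07526661455631256), (0.26845183968544006, 0.3156018555164337), 10.120625495910645)
tray ((0.5957067012786865, -0.029533028602600098), (0.1994287520647049, 0.0885474681854248), 57.303409576416016) [[0.5049999952316284, -0.09000000357627869], [0.5789999961853027, -0.13699999451637268], [0.6869999766349792, 0.029999999329447746], [0.6119999885559082, 0.07800000160932541]]
corners [[0.42500001192092896, 0.0560000017285347], [0.47999998927116394, -0.2540000081062317], [0.7440000176429749, -0.2070000022649765], [0.6890000104904175, 0.10400000214576721]]
fence 686
yellow [294.         164.24390244] 41 [0.6337 0.027  0.028 ]
yellow [343.89922481 197.02325581] 129 [ 0.546  -0.1092  0.0271]
bar ((0.5461142063140869, -0.1629979908466339), (0.020162494853138924, 0.14949184656143188), 82.16783905029297) [[0.47099998593330383, -0.16300000250339508], [0.6190000176429749, -0.18299999833106995], [0.621999979019165, -0.16300000250339508], [0.4729999899864197, -0.14300000667572021]]
post 54 [ 0.60586074 -0.16889209  0.05361529]
fence rect ((0.6293375492095947, -0.0712733268737793), (0.3737255334854126, 0.2512718439102173), 76.60904693603516) [[0.46399998664855957, -0.2240000069141388], [0.7080000042915344, -0.28200000524520874], [0.7950000166893005, 0.08100000023841858], [0.550000011920929, 0.14000000059604645]]
```

View pics/crop1.png

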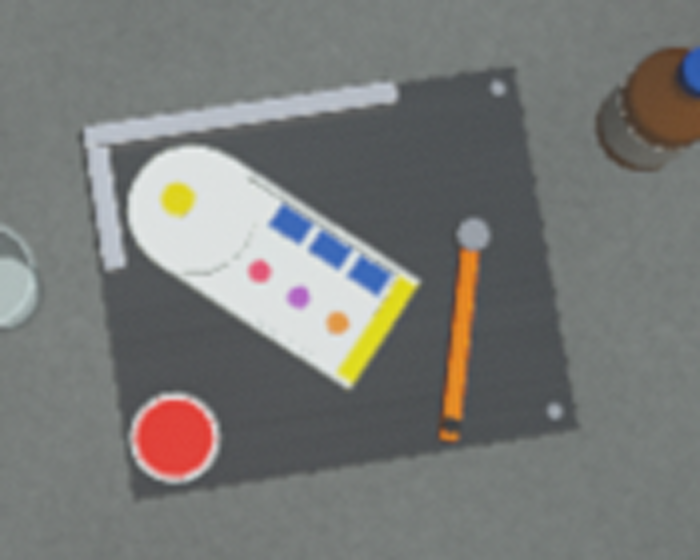

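The crop confirms the choice: the middle tray's round end is in the dock corner (dot at world (0.634, 0.027), against a computed corner of (0.6335, 0.026)). The dock yaw is 10.1°, the tray is about 0.75 rad off, and the bar is at about 1.26 rad. I'll shut the fingers and move above the push start at (0.507, -0.040).

```bash
python3 -m creep '[[0,0,0,-2.5,-3,0,0],[0,0,0,-3.5,-4,0,0],[0,0,0,-3.5,-4,0,0],[0,0,0,-3.5,-4,0,0],[0,0,0,-3.5,-4,0,0],[0,0,0,-3.5,-4,0,0],[0,0,0,-3.5,-4,0,0],[0,0,0,-3.5,-4,0,0],[0,0,0,-3.5,-4,0,0],[0,0,0,-3.5,-4,0,0]]' 20
cat >> h.py <<'E'
C=np.array([.5845,-.0753]);A=np.radians(10.12)
D=np.array([[np.cos(A),-np.sin(A)],[np.sin(A),np.cos(A)]])
def go(*pts):
    "world targets -> tool shifts in cm, chained"
    s=env.sense();R=Ro.from_rotvec(s["eef_rot"]).as_matrix();p=np.array(s["ee_pos"])
    print("at",p.round(4),"dock",((p[:2]-C)@D*1000).round(1),"F",np.round(s["contact_force"],1),"t",s["time"])
    for q in pts:
        q=np.array(q);print("->",q.round(3),(R.T@(q-p)*100).round(2));p=q
def dk(x,y,z): return [*(C+D@np.array([x,y])/1000),z]
E
python3 -c "
from h import *
go([.507,-.04,.2],[.507,-.04,.016]); print(env.sense()['eef_rot'])"
```

```text
time: 2.45
ee_pos: [0.4127, 0.1629, 0.2011]
eef_rot: [0.497, 3.101, 0.002]
contact_force: [0.2, 0.3, -0.2]
grip_width: 0.0014
finger_force: 0.0
at [0.4127 0.1629 0.2011] dock [-127.3  264.7] F [ 0.2  0.3 -0.2] t 2.45
-> [ 0.507 -0.04   0.2  ] [-15.3  -16.33   0.1 ]
-> [ 0.507 -0.04   0.016] [ 1.00e-02 -2.00e-02  1.84e+01]
[4.96801069e-01 3.10111024e+00 1.58863439e-03]
```

```bash
python3 -m creep '[[0,0,0,-3.4,-3.6,0,0],[0,0,0,-3.4,-3.6,0,0],[0,0,0,-3.4,-3.6,0,0],[0,0,0,-3.4,-3.6,0,0],[0,0,0,-1.7,-1.9,0,0],[0,0,0,0,0,4.6,0],[0,0,0,0,0,4.6,0],[0,0,0,0,0,3.8,0],[0,0,0,0,0,0,0]]'
python3 - <<'E'
from h import *
c=env.camera("side"); cv2.imwrite("pics/s1.png",cv2.resize(c["pixels"][120:300,220:460],None,fx=3,fy=3))
go([.507,-.04,.016])
E
```

```text
time: 3.58
ee_pos: [0.5042, -0.038, 0.0686]
eef_rot: [-0.496, -3.096, 0.002]
contact_force: [0.9, -0.1, -0.3]
grip_width: 0.0007
finger_force: 0.0
at [ 0.506  -0.0382  0.0704] dock [-70.8  50.3] F [0.5 0.  0.7] t 3.625
-> [ 0.507 -0.04   0.016] [-0.16 -0.13  5.44]
```

View pics/s1.png

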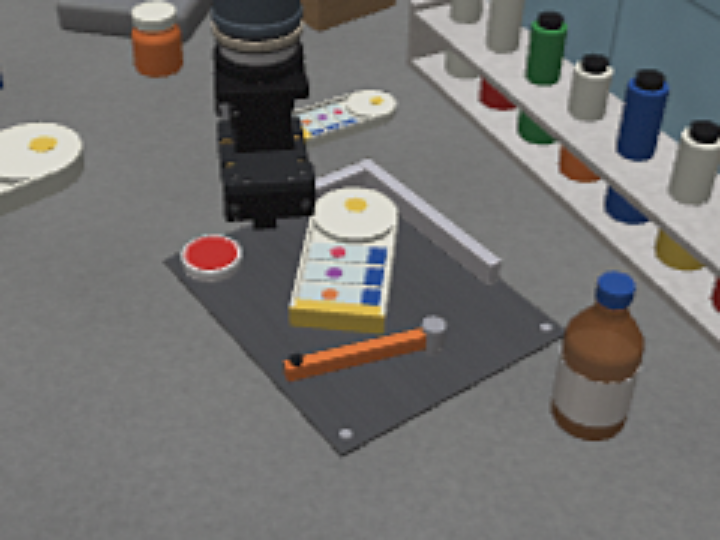

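The shut fingers hang at crop (265,222), between the petri dish (212,255) and the tray. The beaker is hidden behind the gripper. The way down is clear.

```bash
python3 -m creep '[[0,0,0,0,0,2.7,0],[0,0,0,0,0,2.7,0],[0,0,0,0,0,0,0]]'
python3 - <<'E'
from h import *
def fp(th,s=125,o=54):
    x=np.array([-np.sin(th),-np.cos(th)]);y=np.array([np.cos(th),-np.sin(th)])
    return dk(*(np.array([66,91])+s*x-o*y),.016)
go(*[fp(t) for t in (.75,.6,.45,.3,.15,.05,0)])
E
```

```text
time: 4.0
ee_pos: [0.5067, -0.038, 0.0172]
eef_rot: [-0.497, -3.102, -0.0]
contact_force: [0.9, 0.8, 0.7]
grip_width: 0.0005
finger_force: 0.0
at [ 0.5067 -0.038   0.0172] dock [-70.1  50.4] F [0.9 0.8 0.7] t 4.0
-> [ 0.52  -0.05   0.016] [-1.67 -0.7   0.12]
-> [ 0.533 -0.066  0.016] [-1.7  -1.13 -0.  ]
-> [ 0.548 -0.08   0.016] [-1.85 -0.87 -0.  ]
-> [ 0.565 -0.092  0.016] [-1.96 -0.58 -0.  ]
-> [ 0.583 -0.101  0.016] [-2.02 -0.28 -0.  ]
-> [ 0.596 -0.105  0.016] [-1.36 -0.02 -0.  ]
-> [ 0.602 -0.107  0.016] [-0.68  0.04 -0.  ]
```

Push slowly, about 1 cm per row.

```bash
python3 -m creep '[[0,0,0,-0.8,-0.35,0,0],[0,0,0,-0.8,-0.35,0,0],[0,0,0,-0.85,-0.55,0,0],[0,0,0,-0.85,-0.55,0,0],[0,0,0,-0.9,-0.45,0,0],[0,0,0,-0.9,-0.45,0,0],[0,0,0,-1,-0.3,0,0],[0,0,0,-1,-0.3,0,0]]'
cat > m.py <<'E'
from h import *
def tray():
    c=env.camera("top");W=world(c);img=c["pixels"]
    hsv=cv2.cvtColor(img,cv2.COLOR_BGR2HSV)
    L=sorted(env.silhouettes("top","tray"),key=lambda d:np.hypot(d["centre"][0]-315,d["centre"][1]-175))
    if L:
        m=L[0]["pixels"]&(abs(W[...,2]-.028)<.006);P=(W[m][:,:2]-C)@D*1000
        r=cv2.minAreaRect(P.astype(np.float32));print("tray dock",r,"min/max",np.percentile(P,[1,99],axis=0).round())
    y=(hsv[...,0]>22)&(hsv[...,0]<35)&(hsv[...,1]>150)
    n,l,s,ce=cv2.connectedComponentsWithStats(y.astype(np.uint8))
    for i in range(1,n):
        q=W[l==i].mean(0);d=(q[:2]-C)@D*1000
        if s[i,4]>8 and abs(d[0])<130 and abs(d[1])<155: print("yellow",d.round(1),s[i,4])
    return c,W
if __name__=="__main__":
    c,W=tray();go(dk(7,-34,.016))
    for th in("bar","petri"):
        for d in env.silhouettes("top",th)[:1]:
            m=d["pixels"]&(W[...,2]>.012)&(W[...,2]<.045)
            P=(W[m][:,:2]-C)@D*1000;r=cv2.minAreaRect(P.astype(np.float32));print(th,np.round(P.mean(0)),cv2.boxPoints(r).round().tolist())
    import sys
    if len(sys.argv)>1: cv2.imwrite(sys.argv[1],cv2.resize(c["pixels"][110:260,240:430],None,fx=3.5,fy=3.5))
E
python3 m.py pics/t2.png
```

```text
time: 5.0
ee_pos: [0.5641, -0.092, 0.0165]
eef_rot: [-0.497, -3.102, -0.0]
contact_force: [0.4, -0.4, 0.3]
grip_width: 0.0004
finger_force: 0.0
tray dock ((41.895469665527344, 68.90039825439453), (130.2770233154297, 86.49299621582031), 47.32990264892578) min/max [[-26.  23.]
 [ 96. 125.]]
yellow [66.4 92.1] 41
at [ 0.5648 -0.0926  0.0167] dock [-22.4 -13.6] F [-0.2 -0.6 -0.2] t 5.1
-> [ 0.597 -0.108  0.016] [-3.56 -0.4   0.08]
bar [100.  72.] [[-78.0, 146.0], [113.0, -71.0], [225.0, 28.0], [35.0, 245.0]]
petri [-93. 121.] [[-126.0, 99.0], [-70.0, 90.0], [-61.0, 146.0], [-117.0, 155.0]]
```

View pics/t2.png

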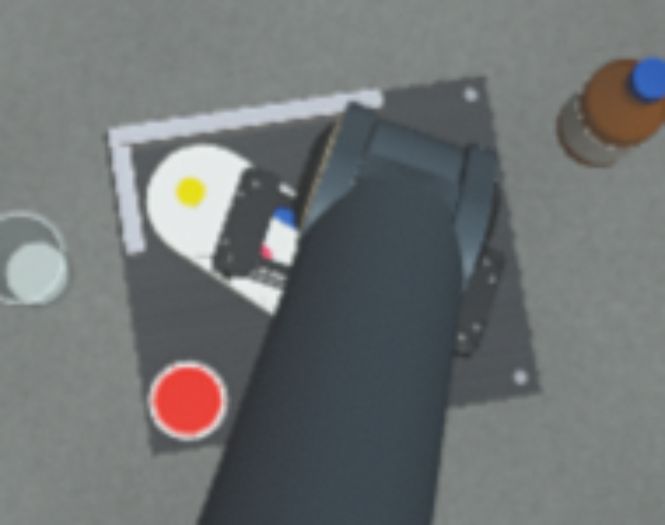

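The arm hides the square end. The visible tray edge, crop (215,260) to (275,310), looks as if it has not turned, so I check with the side camera.

Run:
```python
from h import *
c=env.camera("side"); cv2.imwrite("pics/s3.png",cv2.resize(c["pixels"][140:290,230:430],None,fx=4,fy=4))
```

```text
(no output)
```

View pics/s3.png

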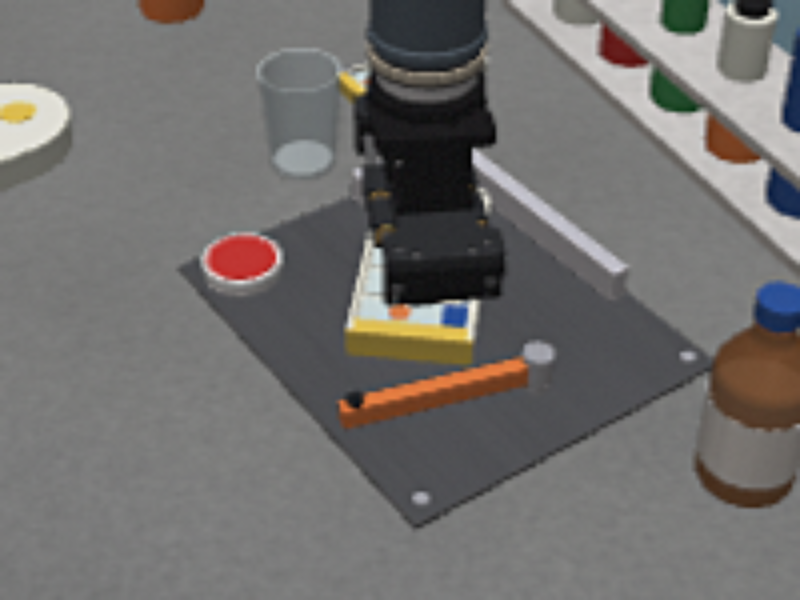

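The tray has not turned: its yellow end at crop (410,340) is unmoved, and the gripper appears to stand over it. I check the gripper's real height from depth.

Run:
```python
from h import *
s=env.sense(); print({k:np.round(v,3).tolist() for k,v in s.items()})
for n in("side","top"):
    c=env.camera(n);W=world(c);g=c["pixels"].astype(int).max(-1)
    m=(g<60)&(W[...,2]>.03)&(W[...,2]<.2)&(abs(W[...,0]-.565)<.12)&(abs(W[...,1]+.092)<.12)&(c["range_z"]>0)
    P=W[m];print(n,len(P),"z pct",np.percentile(P[:,2],[0,1,5,25,50]).round(3),"xy",np.percentile(P[:,:2],[1,50,99],axis=0).round(3).tolist())
    low=P[P[:,2]<.09];print("low",len(low),low[:15].round(3).tolist() if len(low) else "")
    K=c["K"];
    for z in(.0167,.06,.1):
        q=np.array(c["R"])@np.array([*s["ee_pos"][:2],z])+c["t"];u=np.array(K)@q;print("px",z,(u[:2]/u[2]).round(1))
```

```text
{'time': 5.25, 'joint_positions': [-0.157, 0.542, 0.322, 1.957, -0.262, 0.684, 1.58], 'qvel': [-0.003, -0.005, -0.001, 0.006, -0.0, -0.002, 0.001], 'joint_torque': [0.188, -45.032, 4.615, -16.016, 0.036, 0.057, 0.001], 'ee_pos': [0.563, -0.091, 0.016], 'eef_rot': [-0.497, -3.101, -0.0], 'contact_force': [0.954, 0.538, -0.085], 'wrist_torque': [0.029, -0.019, -0.028], 'finger_force': 0.0, 'grip_width': 0.001}
side 1098 z pct [0.033 0.038 0.114 0.134 0.152] xy [[0.485, -0.189], [0.539, -0.149], [0.588, -0.004]]
low 14 [[0.57, -0.102, 0.042], [0.479, -0.154, 0.037], [0.482, -0.155, 0.036], [0.483, -0.158, 0.039], [0.476, -0.156, 0.036], [0.478, -0.157, 0.036], [0.483, -0.158, 0.035], [0.485, -0.16, 0.035], [0.476, -0.162, 0.037], [0.478, -0.163, 0.038], [0.482, -0.161, 0.035], [0.485, -0.161, 0.033], [0.478, -0.162, 0.033], [0.48, -0.164, 0.034]]
px 0.0167 [335.2 220.3]
px 0.06 [335.4 208.5]
px 0.1 [335.7 197.1]
top 5 z pct [0.137 0.137 0.138 0.143 0.144] xy [[0.5, -0.161], [0.501, -0.159], [0.553, 0.0]]
low 0 
px 0.0167 [337.  191.1]
px 0.06 [338.4 189. ]
px 0.1 [339.8 187. ]
```

The lowest visible fingertip point is at z≈0.042 and the body's underside is at about 0.114. The true tip is therefore about 25 mm higher than the state reports, and the fingers passed over the tray. I go back and check the tip height beside the tray.

```bash
python3 -m creep '[[0,0,0,1.8,0.8,0,0],[0,0,0,1.8,0.8,0,0],[0,0,0,1.8,0.85,0,0],[0,0,0,1.7,0.85,0,0],[0,0,0,0,0,0,0]]'
python3 - <<'E'
from h import *
go(dk(-70,50,.016)); e=env.sense()["ee_pos"]
c=env.camera("side");W=world(c);g=c["pixels"].astype(int).max(-1)
m=(g<75)&(abs(W[...,0]-e[0])<.03)&(abs(W[...,1]-e[1])<.03)&(W[...,2]>.012)&(W[...,2]<.12)
P=W[m];v,u=np.nonzero(m);o=np.argsort(P[:,2])[:12]
for i in o: print(u[i],v[i],P[i].round(3),g[v[i],u[i]])
q=np.array(c["R"])@e+c["t"];q=np.array(c["K"])@q;print("tcp px",q[:2]/q[2])
cv2.imwrite("pics/s4.png",cv2.resize(c["pixels"][150:250,250:390],None,fx=5,fy=5,interpolation=cv2.INTER_NEAREST))
E
```

```text
time: 5.98
ee_pos: [0.5053, -0.0367, 0.0166]
eef_rot: [-0.493, -3.102, -0.001]
contact_force: [-0.0, 0.2, 0.6]
grip_width: 0.0007
finger_force: 0.0
at [ 0.5053 -0.0367  0.0166] dock [-71.2  52. ] F [-0.   0.2  0.6] t 5.975
-> [ 0.507 -0.038  0.016] [-0.2  -0.12  0.06]
307 210 [ 0.498 -0.041  0.04 ] 41
305 210 [ 0.492 -0.04   0.041] 46
308 210 [ 0.5   -0.044  0.041] 44
312 209 [ 0.511 -0.047  0.043] 21
305 209 [ 0.493 -0.039  0.043] 20
309 209 [ 0.503 -0.043  0.043] 9
311 209 [ 0.508 -0.046  0.043] 10
310 209 [ 0.506 -0.045  0.044] 11
306 210 [ 0.494 -0.045  0.044] 19
307 209 [ 0.497 -0.043  0.045] 12
306 209 [ 0.495 -0.043  0.046] 13
308 209 [ 0.5   -0.045  0.046] 14
tcp px [308.91918351 214.54929679]
```

View pics/s4.png

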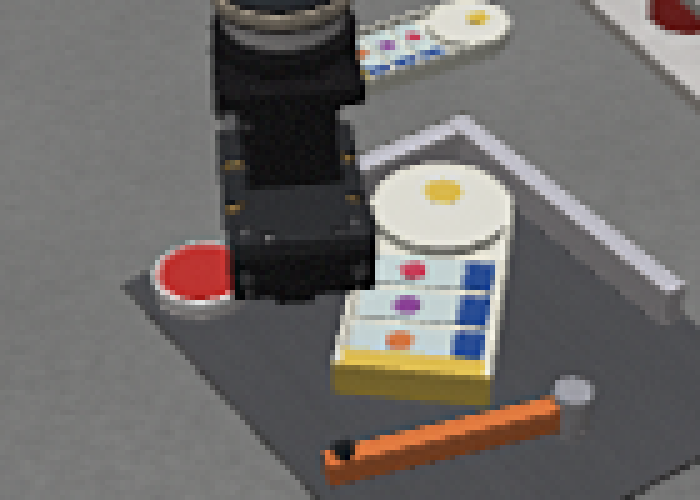

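The tip shows at crop (295,298), with its bottom at z≈0.040 while the state reads 0.0166. I lower it about 22 mm in steps, watching the force for contact with the plate.

```bash
python3 -m creep '[[0,0,0,0,0,0.7,0],[0,0,0,0,0,0.7,0],[0,0,0,0,0,0,0]]'; python3 -m creep '[[0,0,0,0,0,0.4,0],[0,0,0,0,0,0.3,0],[0,0,0,0,0,0,0]]'
python3 - <<'E'
from h import *
e=env.sense()["ee_pos"]
c=env.camera("side");W=world(c);g=c["pixels"].astype(int).max(-1)
m=(g<50)&(abs(W[...,0]-e[0])<.03)&(abs(W[...,1]-e[1])<.03)&(W[...,2]>.009)&(W[...,2]<.12)
print(np.sort(W[m][:,2])[:20].round(3), np.nonzero(m)[0].max())
go()
E
```

```text
time: 6.4
ee_pos: [0.5059, -0.0385, 0.0017]
eef_rot: [-0.498, -3.1, 0.001]
contact_force: [0.2, -1.0, 0.3]
grip_width: 0.0004
finger_force: 0.0
time: 6.78
ee_pos: [0.5062, -0.0381, -0.0046]
eef_rot: [-0.497, -3.102, -0.0]
contact_force: [-0.5, 1.2, -0.3]
grip_width: 0.0003
finger_force: 0.0
[0.02  0.021 0.022 0.109 0.111 0.111 0.111 0.111 0.111 0.112 0.112 0.112
 0.112 0.112 0.113 0.113 0.113 0.113 0.113 0.113] 216
at [ 0.5063 -0.0381 -0.0045] dock [-70.4  50.3] F [ 0.2 -0.8  0.1] t 6.825
```

The tip's true height is now about 0.019, between the plate (0.006) and the tray top (0.028). I repeat the first half of the push.

```bash
python3 -m creep '[[0,0,0,-0.8,-0.35,0.1,0],[0,0,0,-0.8,-0.35,0.1,0],[0,0,0,-0.85,-0.55,0,0],[0,0,0,-0.85,-0.55,0,0],[0,0,0,0,0,0,0]]'
python3 m.py
```

```text
time: 7.45
ee_pos: [0.533, -0.0668, -0.0063]
eef_rot: [0.499, 3.1, -0.001]
contact_force: [-0.7, 0.5, 1.0]
grip_width: 0.0005
finger_force: 0.0
tray dock ((54.625946044921875, 79.84801483154297), (91.12954711914062, 87.97543334960938), 55.17643356323242) min/max [[ 21.  25.]
 [ 96. 123.]]
yellow [63.1 92.5] 41
at [ 0.5322 -0.0658 -0.0064] dock [-49.8  18.6] F [ 0.6 -0.2 -0.4] t 7.55
-> [ 0.597 -0.108  0.016] [-7.49 -1.93 -2.24]
bar [ -7. -97.] [[-46.0, -100.0], [16.0, -111.0], [19.0, -95.0], [-43.0, -83.0]]
petri [-92. 125.] [[-127.0, 120.0], [-76.0, 91.0], [-53.0, 132.0], [-104.0, 161.0]]
```

The tray is turning (about 0.15 rad so far) and the round end is still in the corner. I continue.

```bash
python3 -m creep '[[0,0,0,-0.9,-0.45,0,0],[0,0,0,-0.9,-0.45,0,0],[0,0,0,-1,-0.3,0,0],[0,0,0,-1,-0.3,0,0],[0,0,0,0,0,0,0]]'; python3 m.py
python3 -m creep '[[0,0,0,-1,-0.15,0,0],[0,0,0,-1,-0.15,0,0],[0,0,0,-0.7,0,0,0],[0,0,0,0,0,0,0]]'; python3 m.py
```

```text
time: 8.28
ee_pos: [0.5648, -0.0926, -0.0063]
eef_rot: [0.498, 3.1, -0.001]
contact_force: [0.1, -0.6, 0.1]
grip_width: 0.0003
finger_force: 0.0
tray dock ((53.904815673828125, 62.44563293457031), (117.70354461669922, 88.53202819824219), 76.77848815917969) min/max [[  4.   4.]
 [ 99. 119.]]
yellow [60.7 88.1] 42
at [ 0.5637 -0.0917 -0.0064] dock [-23.3 -12.5] F [-0.5  0.5 -0.1] t 8.375
-> [ 0.597 -0.108  0.016] [-3.69 -0.45 -2.24]
petri [-94. 121.] [[-133.0, 128.0], [-100.0, 81.0], [-54.0, 113.0], [-87.0, 160.0]]
time: 8.98
ee_pos: [0.5891, -0.1033, -0.0064]
eef_rot: [0.497, 3.101, -0.0]
contact_force: [0.3, 0.2, -0.1]
grip_width: -0.0001
finger_force: 0.0
tray dock ((59.04404067993164, 51.181182861328125), (132.58448791503906, 87.60834503173828), 89.19720458984375) min/max [[ 18.  -8.]
 [102. 115.]]
yellow [60.2 84.6] 43
at [ 0.5884 -0.1029 -0.0064] dock [ -1.  -27.9] F [-0.1 -1.   0.2] t 9.075
-> [ 0.597 -0.108  0.016] [-1.   -0.15 -2.24]
petri [-94. 121.] [[-126.0, 99.0], [-70.0, 90.0], [-62.0, 143.0], [-118.0, 152.0]]
```

The tray is now parallel, about 6 mm from the fence (round end at dock x≈60). I push straight along dock +x, watching the force.

```bash
python3 -m creep '[[0,0,0,-0.35,0.2,0,0],[0,0,0,-0.35,0.2,0,0],[0,0,0,0,0,0,0]]'; python3 m.py;python3 -m creep '[[0,0,0,-0.25,0.13,0,0],[0,0,0,0,0,0,0]]'; python3 m.py
```

```text
time: 9.55
ee_pos: [0.5955, -0.1013, -0.0066]
eef_rot: [-0.497, -3.1, 0.0]
contact_force: [-3.2, -1.2, 0.7]
grip_width: 0.0008
finger_force: 1.3
tray dock ((62.132720947265625, 53.240753173828125), (87.41752624511719, 130.08326721191406), 1.230993628501892) min/max [[ 19.  -6.]
 [105. 116.]]
yellow [63.2 86. ] 43
at [ 0.5956 -0.1012 -0.0065] dock [  6.3 -27.5] F [-3.1 -1.   1. ] t 9.65
-> [ 0.597 -0.108  0.016] [-0.37 -0.54 -2.25]
petri [-93. 121.] [[-121.0, 98.0], [-73.0, 90.0], [-64.0, 144.0], [-112.0, 152.0]]
time: 10.0
ee_pos: [0.5958, -0.1012, -0.0067]
eef_rot: [-0.497, -3.096, 0.0]
contact_force: [-8.7, -0.3, 5.6]
grip_width: 0.0003
finger_force: 4.0
tray dock ((63.25030517578125, 53.35108947753906), (129.7992706298828, 89.93275451660156), 89.87384796142578) min/max [[ 20.  -6.]
 [107. 116.]]
yellow [58.8 86.2] 42
at [ 0.5958 -0.1012 -0.0067] dock [  6.6 -27.5] F [-7.3 -0.4  6.3] t 10.1
-> [ 0.597 -0.108  0.016] [-0.33 -0.56 -2.28]
bar [89. 92.] [[-127.0, 121.0], [120.0, -22.0], [192.0, 103.0], [-55.0, 246.0]]
petri [-94. 122.] [[-131.0, 128.0], [-99.0, 84.0], [-55.0, 115.0], [-88.0, 160.0]]
```

The force rises to about 9 N, so the tray is against the fence. I back off, lift and measure.

```bash
python3 -m creep '[[0,0,0,1,-0.5,0,0],[0,0,0,1.5,-0.8,0,0],[0,0,0,0,0,-4.5,0],[0,0,0,0,0,-4.5,0],[0,0,0,5,0,0,0],[0,0,0,5.5,0,0,0],[0,0,0,0,0,0,0]]'; python3 m.py pics/t5.png
python3 - <<'E'
from h import *
def bp(f,r=110,o=24): return dk(*(np.array([11,-100])+r*np.array([-np.sin(f),np.cos(f)])-o*np.array([np.cos(f),np.sin(f)])),-.006)
go(dk(-105,-100,.085),bp(1.26),*[bp(f,110,20) for f in(1.1,.9,.7,.5,.3,.1,0)])
E
```

```text
time: 11.08
ee_pos: [0.4673, -0.0711, 0.0833]
eef_rot: [-0.495, -3.1, -0.003]
contact_force: [1.4, -0.1, 0.2]
grip_width: 0.0006
finger_force: 0.0
tray dock ((63.25159454345703, 18.59925079345703), (89.00312042236328, 199.60975646972656), 0.32381823658943176) min/max [[ 19. -79.]
 [106. 114.]]
yellow [ 64.3 -75.5] 134
yellow [63.3 86.4] 41
at [ 0.4725 -0.0723  0.0843] dock [-109.8   22.6] F [ 0.7 -0.6  0.4] t 11.175
-> [ 0.597 -0.108  0.016] [-12.94   0.54   6.87]
bar [ 33. 229.] [[-11.0, 207.0], [37.0, 183.0], [62.0, 235.0], [14.0, 259.0]]
petri [-98. 132.] [[-132.0, 136.0], [-116.0, 100.0], [-63.0, 125.0], [-79.0, 160.0]]
at [ 0.4734 -0.0729  0.0842] dock [-109.    21.9] F [ 0.4 -0.1  0. ] t 11.275
-> [ 0.499 -0.192  0.085] [ -6.13 -10.55  -0.07]
-> [ 0.501 -0.181 -0.006] [0.19 1.13 9.1 ]
-> [ 0.502 -0.159 -0.006] [ 0.57  2.11 -0.  ]
-> [ 0.507 -0.137 -0.006] [0.23 2.22 0.  ]
-> [ 0.516 -0.117 -0.006] [-0.22  2.22  0.  ]
-> [ 0.528 -0.099 -0.006] [-0.65  2.13  0.  ]
-> [ 0.545 -0.083 -0.006] [-1.06  1.96  0.  ]
-> [ 0.564 -0.071 -0.006] [-1.43  1.71  0.01]
-> [ 0.574 -0.067 -0.006] [-0.84  0.74  0.  ]
```

View pics/t5.png

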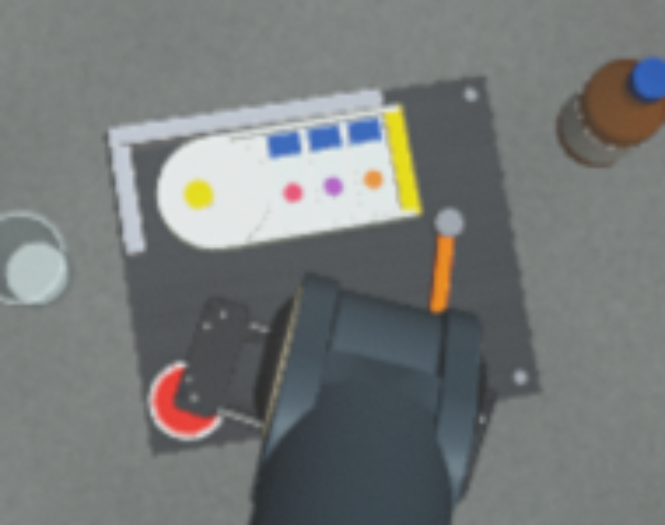

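The tray is home and flush: angle 0.3°, round end at about (63, 86) in the dock frame, blue squares along the fence. The bar is still open, crop (449,222) to (440,310). I go behind the bar and lower the fingers.

```bash
python3 -m creep '[[0,0,0,-2,-3.5,0,0],[0,0,0,-2,-3.5,0,0],[0,0,0,-2.1,-3.5,0,0],[0,0,0,0,0,0,0],[0,0,0,0,0,4,0],[0,0,0,0,0,4,0],[0,0,0,0,0,1,0],[0,0,0,0,0,0,0]]'
python3 - <<'E'
from h import *
def bp(f,r=110,o=20): return dk(*(np.array([11,-100])+r*np.array([-np.sin(f),np.cos(f)])-o*np.array([np.cos(f),np.sin(f)])),-.006)
go(*[bp(f) for f in(1.26,1.1,.9,.7,.5,.3,.1)])
E
```

```text
time: 12.28
ee_pos: [0.4969, -0.1912, -0.0065]
eef_rot: [-0.496, -3.102, -0.0]
contact_force: [0.2, 0.3, -0.1]
grip_width: 0.0005
finger_force: 0.0
at [ 0.4969 -0.1912 -0.0065] dock [-106.6  -98.8] F [ 0.2  0.3 -0.1] t 12.275
-> [ 0.501 -0.177 -0.006] [ 0.04  1.5  -0.05]
-> [ 0.502 -0.159 -0.006] [0.5  1.72 0.  ]
-> [ 0.507 -0.137 -0.006] [0.23 2.22 0.  ]
-> [ 0.516 -0.117 -0.006] [-0.22  2.22 -0.  ]
-> [ 0.528 -0.099 -0.006] [-0.65  2.13 -0.  ]
-> [ 0.545 -0.083 -0.006] [-1.06  1.96 -0.  ]
-> [ 0.564 -0.071 -0.006] [-1.43  1.71 -0.  ]
```

```bash
python3 -m creep '[[0,0,0,0,1.5,0,0],[0,0,0,0.5,1.7,0,0],[0,0,0,0.2,2.2,0,0],[0,0,0,-0.2,2.2,0,0],[0,0,0,0,0,0,0]]'; python3 -m creep '[[0,0,0,-0.65,2.1,0,0],[0,0,0,-1.05,1.95,0,0],[0,0,0,0,0,0,0]]'; python3 m.py pics/t6.png
python3 - <<'E'
from h import *
def bp(f,r=110,o=20): return dk(*(np.array([11,-100])+r*np.array([-np.sin(f),np.cos(f)])-o*np.array([np.cos(f),np.sin(f)])),-.006)
go(*[bp(f,o=16) for f in(.2,.1,0)])
E
```

```text
time: 12.9
ee_pos: [0.5167, -0.1144, -0.0058]
eef_rot: [0.489, 3.102, 0.002]
contact_force: [0.3, 0.5, -0.1]
grip_width: 0.0008
finger_force: 0.0
time: 13.28
ee_pos: [0.5464, -0.0821, -0.0064]
eef_rot: [0.491, 3.102, 0.002]
contact_force: [-0.5, 0.2, -0.1]
grip_width: -0.0001
finger_force: 0.0
tray dock ((74.62711334228516, 18.68903350830078), (80.18205261230469, 198.72605895996094), 9.387711524963379) min/max [[ 27. -78.]
 [106. 113.]]
yellow [ 76.  -75.3] 94
yellow [63.4 86.4] 41
at [ 0.5444 -0.0841 -0.0066] dock [-41.   -1.6] F [ 0.5  0.5 -0.3] t 13.375
-> [ 0.597 -0.108  0.016] [-5.76 -0.58 -2.26]
petri [-93. 122.] [[-126.0, 99.0], [-71.0, 90.0], [-61.0, 146.0], [-117.0, 155.0]]
at [ 0.5438 -0.0849 -0.0065] dock [-41.7  -2.3] F [ 0.3  0.1 -0.2] t 13.475
-> [ 0.558 -0.075 -0.006] [-1.01  1.33 -0.06]
-> [ 0.567 -0.07  -0.006] [-0.78  0.79 -0.  ]
-> [ 0.578 -0.066 -0.006] [-0.86  0.71 -0.  ]
```

View pics/t6.png

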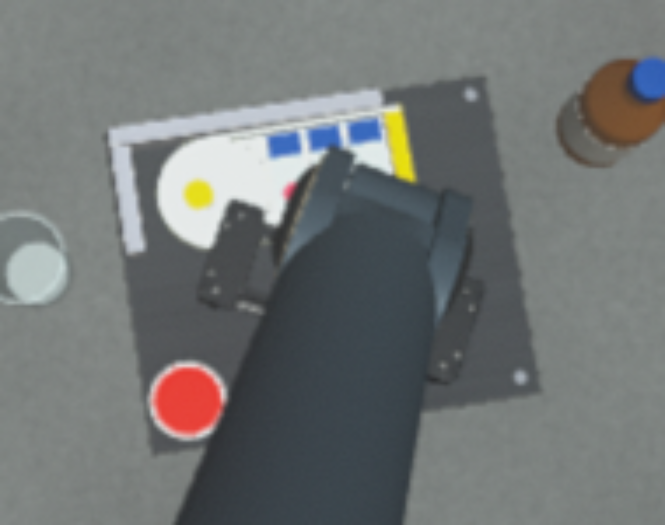

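The bar is hidden under the arm and no longer at crop (440,260), so it has swung. I continue until it meets its stop.

```bash
python3 -m creep '[[0,0,0,-1,1.3,0,0],[0,0,0,-0.8,0.8,0,0],[0,0,0,-0.4,0.3,0,0],[0,0,0,0,0,0,0]]'; python3 -m creep '[[0,0,0,-0.4,0.2,0,0],[0,0,0,0,0,0,0]]'; python3 -m creep '[[0,0,0,-0.3,0.15,0,0],[0,0,0,0,0,0,0]]'; python3 -c "
from h import *
go()"
```

```text
time: 13.98
ee_pos: [0.5731, -0.0682, -0.0065]
eef_rot: [0.496, 3.102, 0.0]
contact_force: [0.9, 0.2, -0.0]
grip_width: 0.0005
finger_force: 0.0
time: 14.22
ee_pos: [0.5736, -0.0681, -0.0069]
eef_rot: [-0.497, -3.095, 0.0]
contact_force: [-6.6, -0.4, 4.7]
grip_width: 0.0003
finger_force: 3.4
time: 14.48
ee_pos: [0.5738, -0.068, -0.0072]
eef_rot: [-0.497, -3.089, 0.001]
contact_force: [-12.6, -0.8, 9.1]
grip_width: 0.0005
finger_force: 6.3
at [ 0.5738 -0.068  -0.0072] dock [-9.3  9. ] F [-12.6  -0.8   9.1] t 14.475
```

The bar is on its stop (the force rose to 12.6 N at dock x≈-9). I back off, lift, move clear and check.

```bash
python3 -m creep '[[0,0,0,1,-0.5,0,0],[0,0,0,1.5,-0.8,0,0],[0,0,0,0,0,-5,0],[0,0,0,0,0,-5,0],[0,0,0,3,5,0,0],[0,0,0,3,5,0,0],[0,0,0,2,5,0,0],[0,0,0,2,5,0,0],[0,0,0,0,5,0,0],[0,0,0,0,0,0,0]]'; python3 m.py pics/t7.png
```

```text
time: 15.72
ee_pos: [0.5366, 0.2026, 0.0939]
eef_rot: [0.485, 3.102, 0.006]
contact_force: [-0.3, -0.9, -0.7]
grip_width: 0.0004
finger_force: 0.0
tray dock ((61.3524284362793, 18.577285766601562), (199.10816955566406, 94.42249298095703), 89.40880584716797) min/max [[ 19. -79.]
 [107. 115.]]
yellow [ 64.6 -75.5] 131
yellow [63.3 86.4] 41
at [0.5359 0.1969 0.0936] dock [  0.  276.5] F [ 0.3 -0.  -0.7] t 15.825
-> [ 0.597 -0.108  0.016] [-15.32 -27.01   7.77]
bar [  8. -40.] [[-3.0, -110.0], [18.0, -110.0], [24.0, 38.0], [3.0, 39.0]]
petri [-94. 121.] [[-126.0, 99.0], [-70.0, 90.0], [-62.0, 143.0], [-118.0, 153.0]]
```

View pics/t7.png

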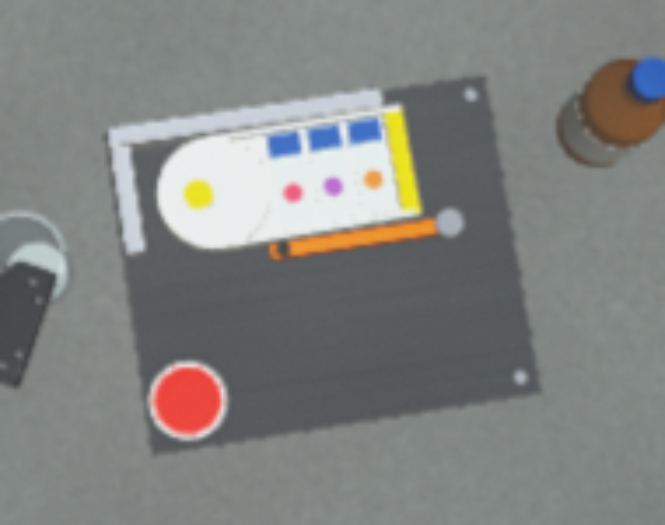

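The bar is shut along the tray, from the hinge (449,222) to the tip (272,250). The tray is still flush, and the petri dish, beaker and bottle have not moved. The gripper is above the beaker, so I lift it clear and hand in.

```bash
python3 -m creep '[[0,0,0,0,0,-4,0],[0,0,0,0,0,-4,0],[0,0,0,0,0,0,0],[0,0,0,0,0,0,0]]'; python3 -c "
from h import *
print(env.sign_off())"
```

```text
time: 16.42
ee_pos: [0.5353, 0.1954, 0.1733]
eef_rot: [-0.5, -3.101, 0.0]
contact_force: [0.6, 0.8, 0.4]
grip_width: 0.0006
finger_force: 0.0
the job is handed in; nothing more can be done
None
```

The job is handed in, with no verdict returned: the last picture shows the tray flush along the fence, the bar shut in front of it, and the petri dish, beaker and bottle where they were; I did not re-check the jar or goggles, which the arm never worked near.

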